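Draw the coin loader's pusher rod and hold it open

TASK

Take the blue knob and draw its rod straight up along its leaning barrel until the whole green band shows above the barrel's rim while the red band below it is still hidden inside, and finish holding it there, still gripped, so that a colleague can feed coins in underneath. The loader is not fastened: keep the pull in line with the bore so that the rod does not wedge and the loader stays flat on the desk where it is, never draw the rod right out, and leave the yellow-knobbed loader and the other things on the desk alone.

Things in the scene. Friction and masses are not known exactly. Their poses are not given: they have to be found in the camera images.
- rod_blue: loose steel rod of the blue loader, 158 mm long, about 0.14 kg: shaft 16 mm thick, 128 mm long; on top a blue knob 26 mm in diameter, 30 mm tall. Origin: centre of the lower end; z up the rod (knob at z = 128 to 158 mm). Green band at z = 46 to 58 mm, red band at 20 to 34 mm. It starts standing on the throat floor (red band in the throat, green in the bore); slides easily, jams if pulled crooked.
- barrel_blue: leaning barrel of the blue loader, rigid with it. Origin: centre of the throat floor; z runs up the bore axis, leaning 19 degrees from vertical to the loader's -x (to the robot at yaw 0). Coin throat, open at the sides, z = 0 to 40 mm; then a guide tube, 36 mm outside, 18 mm bore, to its rim at z = 100 mm, with a 43 mm dark collar below the rim.
- loader_blue: grey coin loader of the blue knob: foot plate 130 x 90 x 14 mm (x, y, z), loose on the desk, about 1.25 kg with its barrel, so it lifts or tips if the rod jams. Origin: centre of the underside, z up. The throat floor is at (40, 0, 32) mm.
- rod_yellow: the same rod with a yellow knob, in the other loader; to be left alone. Origin: centre of its lower end, z up the rod.
- loader_yellow: the other, identical grey loader, with the yellow knob; to be left alone. Origin: centre of the underside of its foot plate.
- mug: white dotted mug, 82 x 114 x 91 mm; bystander. Origin: centre of the underside.
- tape: roll of brown tape lying flat, 94 x 92 x 48 mm; bystander. Origin: centre of the underside.
- stapler: dark stapler, 34 x 135 x 41 mm, lying between the loaders; bystander. Origin: centre of the underside.

How it is judged (in metres and radians):
On the way:
1. the gripped blue rod has been started out of its bore, by more than 15 mm, the loader still standing (z of rod_blue in the frame of barrel_blue above 0.015 m and contact force between the fingers and rod_blue above 1 N and height (world z) of loader_blue below 0.006 m and angle between loader_blue's own z axis and vertical below 0.04 rad and distance of loader_blue from where it was at the start of the episode below 0.02 m), for 0.2 s.
At the end, for the whole second after the job is handed in: Blue rod's lower end 53 to 67 mm up the bore (green band out, red hidden), in line with it within 0.06 rad, at rest, held in the fingers (over 1 N), not wedged (under 6 N against the loader); loader flat on the desk (0.04 rad), within 20 mm of its start (z of rod_blue in the frame of barrel_blue between 0.053 and 0.067 m and angle between the z axis of rod_blue and the z axis of barrel_blue, either way round below 0.06 rad and contact force between the fingers and rod_blue above 1 N and contact force between rod_blue and loader_blue below 6 N and linear speed of rod_blue below 0.01 m/s and height (world z) of loader_blue below 0.006 m and angle between loader_blue's own z axis and vertical below 0.04 rad and distance of loader_blue from where it was at the start of the episode below 0.02 m); the arm keeps its last pose, push and grip.
It fails at once if the blue rod is drawn nearly or right out of the barrel (over 85 mm) (z of rod_blue in the frame of barrel_blue above 0.085 m).
It fails at once if the blue loader is lifted or tipped (height (world z) of loader_blue above 0.01 m or angle between loader_blue's own z axis and vertical above 0.06 rad).
It fails at once if the yellow loader or its rod is disturbed by more than 15 mm (distance of any of loader_yellow, rod_yellow from where it was at the start of the episode above 0.015 m).
It fails at once if the mug, tape or stapler is moved by more than 30 mm (distance of any of mug, tape, stapler from where it was at the start of the episode above 0.03 m).
It also fails if it takes over 32 s, if anything falls off the work surface, if the arm or the gripper's body presses on something with over 40 N, if the wrist force passes 120 N, or if a joint passes its speed limit or range.

ROBOT

A 6-joint arm with a two-finger parallel gripper is mounted at the origin on the work surface; the furniture and walls round the work are solid. World frame = base frame: x ahead of the robot, y to its left, z up, the work surface at z = 0. Lengths are in m, angles in degrees, forces in N, time in s.
With the tool pointing down it reaches from about 0.4 to 0.825 m from the base axis. Payload 7 kg.
Tool frame: the origin (TCP) lies between the finger pads; the fingertips stand 25 mm ahead of it and the grasp point (between the pads) lies 6 mm ahead of it; z points along the fingers, y is the line along which they close (so a half turn about z gives the same grasp; the last joint's range is limited). The gripper opens to 88 mm and grips with 3 to 60 N. Pads are 19 mm wide; open, the fingers measure 130 mm over their backs; the gripper's body (78 mm by 193 mm) begins 47 mm behind the grasp point.
Start: joints at [-52.706, 20.546, 0.682, 0, -70.136, -16.507], TCP at [0.24, -0.631, 0.252] pointing down, gripper open.
Joint ranges: [-176.03, 176.03], [-82.01, 121.73], [-58.28, 71.71], [-173.87, 95.51], [-174.79, -0.11], [-173.66, 173.66]. Speed limits (degrees/s): [136.94, 136.94, 172.46, 180, 180, 180].

INTERFACE

Orientations are given as [roll, pitch, yaw] about the fixed x, y, z axes, in that order (R = Rz(yaw) Ry(pitch) Rx(roll)).
In Python, from plant import ctrl gives the robot as it stands.
- The arm moves only by the tool drive_effector, called after "Call:" in YAML: its name, and indented under it one key for each argument. Schema: {"type":"object","properties":{"rows":{"type":"array","items":{"type":"array","items":{"type":"array","items":{"type":"number"},"minItems":5,"maxItems":5},"minItems":1,"maxItems":8},"minItems":1,"maxItems":1},"only":{"type":"string"},"quiet":{"type":"boolean"},"lines":{"type":"string"}},"required":["rows"],"additionalProperties":false}. rows is a list that holds a single list of rows (three levels of brackets), with 1 to 8 rows, each of 5 numbers: dx, dy, dz in cm, then a turn about the tool's z in degrees, then the finger opening in m; each row is the pose to reach, as a shift and turn from the pose commanded when the call began, along the tool's axes at that moment; what a row does not reach only later rows make up. A row lasts 1/8 s, in which the tool goes at most 0.0625 m and 10.7 degrees, less where a joint would pass 70% of its speed; a pose out of reach is approached as far as the arm can. The fingers move at their own pace and stop on an object; the grip force is fixed at half the most. Time passes only in rows, so rows that do not move let the fingers close. The tool returns the time, the measured TCP pose, the force, the opening and the grip force at its end. only (a regular expression) keeps the lines of the reply that match it, lines (a string "A,B") keeps lines A to B, and quiet returns only ok. Input that does not fit is refused with a message, and nothing moves.
- ctrl.get_obs(): the state, without advancing time (a new reading comes with each control period).
- ctrl.snapshot(name): name is "scene" or "top" or "wrist"; returns a dict with "frame" (384x512x3 uint8, red, green, blue), "z_map" (384x512 float32, m along the optical axis (not along the pixel's ray), 0 where there is no reading), "fovy" (degrees; the focal length in pixels is half the picture's height over the tangent of half this angle, whatever the lens; pixels are square), "cx", "cy" (the principal point, pixels), "k1" (the pictures are not rectified: a ray, as slopes to the right and down, at radius r is drawn at 1 + k1 r^2 times it, then the intrinsics apply), "R" (3x3) and "t" (3): a world point X has camera coordinates R X + t; the wrist camera has in their place "T_tool_cam" (4x4, takes a point from camera to tool coordinates, whose origin is the TCP and whose axes are the flange's). Camera axes: x right, y down, z forward; pixel columns grow to the right and rows downward; lengths in m; the calibration is good to about 2 mm. A picture is of the moment at which its call begins: read the wrist's pose just before it.
- ctrl.close_job(): hands the job in; it is judged then, once.
The state is a dict: "clock": time; "joint_pos": joint angles; "qvel": joint speeds; "tau": joint torques, N m; "tool_pos": TCP position; "orientation": TCP orientation; "force": force on the tool from outside, world axes, zero at the start; "moment": the same for the moment, N m; "opening": finger opening in m; "gripper_force": force on a finger pad.
Only numpy, scipy, OpenCV 4.12 (cv2) and the standard library are available. Lean on these libraries where they do the work, as an engineer would, in place of code of your own. Each camera call takes 0.05 s, during which the arm holds its last target. There are 200 camera calls.

## Working session

There is one attempt and no reset: what is moved stays moved. The work goes in short steps, Python scripts to look and compute and a tool call to move; the robot and the scene stay as the last step left them, time stands still between calls to the robot, and variables do not carry over. Pictures are saved under pics/ and viewed, at most 10 in all, crops included, and the job is handed in when it is done.

```bash
ls; mkdir -p pics; cat > h.py <<'E'
import numpy as np, cv2
from plant import ctrl
from scipy.spatial.transform import Rotation as Ro
def pts(s, uv, z=None):
    """camera points from pixels, z depth array"""
    f=s["frame"].shape[0]/2/np.tan(np.radians(s["fovy"])/2)
    uv=np.atleast_2d(uv).astype(float)
    d=(uv-[s["cx"],s["cy"]])/f; x=d.copy()
    for _ in range(20): x=d/(1+s["k1"]*(x**2).sum(1,keepdims=True))
    r=np.c_[x,np.ones(len(x))]
    if z is None:
        i=uv.round().astype(int); z=s["z_map"][i[:,1],i[:,0]]
    return r*np.asarray(z).reshape(-1,1), r
def toworld(s,P,obs=None):
    if "R" in s: return (P-s["t"])@np.array(s["R"])
    T=np.array(s["T_tool_cam"]); Q=P@T[:3,:3].T+T[:3,3]
    R=Ro.from_euler('xyz',obs["orientation"],degrees=True).as_matrix()
    return Q@R.T+obs["tool_pos"]
E
python3 - <<'E'
from h import *
o=ctrl.get_obs();print(o)
for n in("scene","top"):
    s=ctrl.snapshot(n);np.save(f"{n}.npy",s,allow_pickle=True)
    cv2.imwrite(f"pics/{n}0.png",s["frame"][...,::-1])
    print(n,s["fovy"],s["cx"],s["k1"],(-np.array(s["R"]).T@s["t"]))
E
```

```text
pics
plant.py
{'clock': 0.0, 'joint_pos': array([-5.27052361e+01,  2.05917667e+01,  6.34535712e-01, -2.00761135e-02,
       -7.01350214e+01, -1.65059980e+01]), 'qvel': array([-0.11293618, -0.0048182 ,  0.06177449, -0.00826146,  0.0772191 ,
        0.04030373]), 'tau': array([ 3.57929571e-05, -5.82723141e+01,  2.93050486e+01,  6.99697629e+00,
        6.91996000e-03, -1.69544633e-04]), 'tool_pos': array([ 0.23938937, -0.6306567 ,  0.25062483]), 'orientation': array([ 1.79906187e+02, -8.11781613e-03, -1.59218065e+02]), 'force': array([ 0.13298877, -0.36893301, -0.04924502]), 'moment': array([-0.0369999 , -0.00470691, -0.00064503]), 'gripper_force': 0.0, 'opening': 0.08761445452716325}
scene 50.43401155291971 248.50126767239988 -0.11567476530495527 [-0.08913614  0.49145049  0.47129034]
top 47.35902117561268 258.1135122683021 -0.13586425379919975 [ 0.38974958 -0.02883408  1.10665044]
```

View pics/scene0.png

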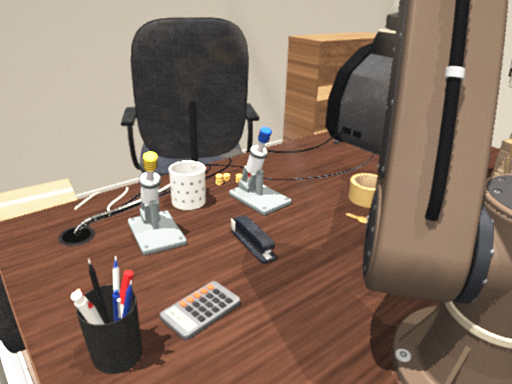

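View pics/top0.png

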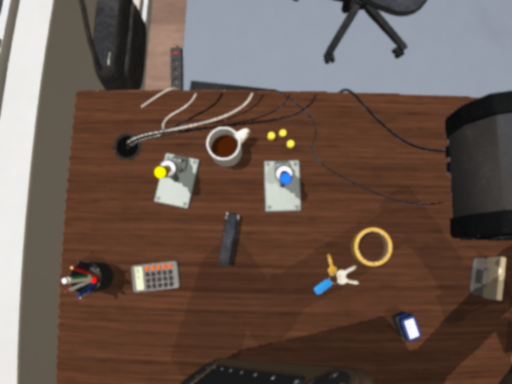

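The scene view shows the blue loader (knob at about 264,134), the yellow loader (150,160), with the mug, stapler and tape. In the top view the blue knob is at (286,179), its plate at about (282,186), yellow knob (160,172), mug (225,145), stapler (230,238).

```bash
cat > m.py <<'E'
from h import *
for n in("top","scene"):
    s=np.load(n+".npy",allow_pickle=True).item()
    hsv=cv2.cvtColor(s["frame"],cv2.COLOR_RGB2HSV)
    v,u=np.mgrid[:384,:512]; P,r=pts(s,np.c_[u.ravel(),v.ravel()],s["z_map"].ravel())
    W=toworld(s,P).reshape(384,512,3)
    win={"top":(255,310,150,225),"scene":(222,300,115,222)}[n]
    box=(u>win[0])&(u<win[1])&(v>win[2])&(v<win[3])&(s["z_map"]>0)
    H,S,V=cv2.split(hsv)
    b=box&(H>95)&(H<125)&(S>150)&(W[...,2]>.1)
    k=W[b];print(n,"blue",b.sum(),u[b].mean(),v[b].mean(),"world med",np.median(k,0),"min",k.min(0),"max",k.max(0))
    C=-np.array(s["R"]).T@s["t"];
    d=pts(s,[[u[b].mean(),v[b].mean()]],1)[0]@np.array(s["R"]); print(" ray",C,d/np.linalg.norm(d))
    pl=box&(S<70)&(W[...,2]>.008)&(W[...,2]<.022)
    q=W[pl]; rect=cv2.minAreaRect(q[:,:2].astype(np.float32)); print(" plate",pl.sum(),rect,q[:,2].mean())
    # barrel points
    br=box&(W[...,2]>.05)
    q=W[br]
    for z in np.arange(.05,.2,.02):
        m=abs(q[:,2]-z)<.01
        if m.sum()>3: print("  z%.2f"%z,m.sum(),np.median(q[m],0).round(4),np.ptp(q[m],0).round(3))
E
python3 m.py
```

```text
top blue 97 284.96907216494844 178.05154639175257 world med [ 0.55881999 -0.06916509  0.18022582] min [ 0.54823908 -0.08010745  0.11710951] max [ 0.57173218 -0.05850081  0.18572056]
 ray [ 0.38974958 -0.02883408  1.10665044] [[ 0.17926815 -0.04281557 -0.98286813]]
 plate 1396 ((0.5709494352340698, -0.07008880376815796), (0.13001582026481628, 0.08998139202594757), 2.4833054542541504) 0.01362426274142137
  z0.05 9 [ 0.6202 -0.0675  0.0564] [0.056 0.027 0.007]
  z0.07 28 [ 0.6139 -0.0658  0.0738] [0.054 0.031 0.02 ]
  z0.09 9 [ 0.6087 -0.0633  0.0847] [0.011 0.015 0.018]
  z0.11 8 [ 0.5684 -0.0618  0.1181] [0.031 0.021 0.017]
  z0.13 145 [ 0.5876 -0.0665  0.1278] [0.037 0.041 0.014]
  z0.17 66 [ 0.5569 -0.0695  0.1782] [0.03  0.024 0.019]
  z0.19 65 [ 0.5629 -0.0711  0.1819] [0.02  0.024 0.006]
scene blue 133 264.2481203007519 134.6015037593985 world med [ 0.55588394 -0.06334265  0.17230906] min [ 0.54835312 -0.07889911  0.1532718 ] max [ 0.56633408 -0.05632349  0.18435631]
 ray [-0.08913614  0.49145049  0.47129034] [[ 0.71484384 -0.6153332  -0.33220978]]
 plate 964 ((0.6646363735198975, -0.14319580793380737), (0.1927025318145752, 0.3855169415473938), 42.34652328491211) 0.014327231390366351
  z0.05 74 [ 0.5879 -0.0614  0.055 ] [0.055 0.021 0.01 ]
  z0.07 145 [ 0.5809 -0.0615  0.0713] [0.052 0.032 0.02 ]
  z0.09 109 [ 0.5799 -0.0572  0.09  ] [0.034 0.031 0.02 ]
  z0.11 113 [ 0.571  -0.0565  0.1099] [0.037 0.033 0.02 ]
  z0.13 154 [ 0.5742 -0.0632  0.1266] [0.038 0.044 0.02 ]
  z0.15 59 [ 0.5636 -0.0638  0.1531] [0.023 0.024 0.02 ]
  z0.17 103 [ 0.554  -0.0624  0.1707] [0.029 0.027 0.019]
  z0.19 42 [ 0.5596 -0.0677  0.1822] [0.016 0.023 0.006]
```

```bash
python3 - <<'E'
from h import *
s=np.load("top.npy",allow_pickle=True).item()
v,u=np.mgrid[:384,:512];P,_=pts(s,np.c_[u.ravel(),v.ravel()],s["z_map"].ravel());W=toworld(s,P).reshape(384,512,3)
for uv in[(460,110),(480,110),(480,165),(455,165),(460,230),(500,230),(490,275),(410,325),(290,375),(225,145)]: print(uv,W[uv[1],uv[0]].round(3))
m=(W[...,2]>.15)&(v<250)&(u>320)&(W[...,0]>0); print(W[m].min(0),W[m].max(0))
E
```

```text
(460, 110) [ 0.734 -0.479  0.154]
(480, 110) [ 0.716 -0.501  0.209]
(480, 165) [ 0.595 -0.501  0.19 ]
(455, 165) [ 0.616 -0.488  0.088]
(460, 230) [ 0.456 -0.478  0.12 ]
(500, 230) [ 0.449 -0.515  0.233]
(490, 275) [ 0.35  -0.588  0.045]
(410, 325) [ 0.238 -0.367  0.086]
(290, 375) [ 0.272 -0.057  0.654]
(225, 145) [0.667 0.077 0.037]
[ 0.38974958 -0.58112222  0.15000089] [ 0.75043056 -0.02883408  1.10665044]
```
A box-ish (bin/printer) x .44-.75, y< -0.475, height ~.23+ . Path: move +y first at x=.24, then... But min reach 0.4 from base; at x=.24, y→-.35 radius .42. Do: go to (.30,-.33) then (.564,-.07). At y=-.475, x ≈.27: body half-size ~0.1 at most -> x<.37. Box starts .44. Good. Straight to (.27,-.33): radius .426. Then to grasp pre-position. Arm elbow fine. Also raise a little? z .252 with tips .227; blue knob top .186. fine.

The manual's scale: shifts go in cm. Converting my numbers, 0.27 m is 27, 0.25 m is 25.

Call:
drive_effector:
  rows:
    - [[-2, 4.5, 0, 0, 0.088], [-5, 10, 0, 0, 0.088], [-7.5, 15, 0, 0, 0.088], [-10, 20, 0, 0, 0.088], [-12.5, 25, 0, 0, 0.088], [-13.5, 27, 0, 0, 0.088], [-13.5, 27, 0, 0, 0.088]]

```text
clock: 0.98
tool_pos: [0.27, -0.3294, 0.2519]
orientation: [-180.0, 0.1, -159.1]
force: [1.2, -0.9, 0.1]
opening: 0.0877
gripper_force: 0.0
```

```bash
cat > w.py <<'E'
from h import *
import sys
o=ctrl.get_obs();R=Ro.from_euler('xyz',o["orientation"],degrees=True).as_matrix()
if len(sys.argv)>1: print("tool delta",((np.array(eval(sys.argv[1]))-o["tool_pos"])@R).round(4))
print(o["clock"],o["tool_pos"],o["orientation"],o["force"])
E
python3 w.py '[0.564,-0.0704,0.252]'
```

```text
tool delta [-3.672e-01  1.369e-01  2.000e-04]
0.975 [ 0.26996105 -0.32943499  0.25190745] [-1.79963696e+02  5.63513875e-02 -1.59064163e+02] [ 1.21177298 -0.94512103  0.1395358 ]
```

To row units: -0.367 m is -36.7, -0.325 m is -32.5.

Call:
drive_effector:
  rows:
    - [[-5, 1.9, 0, 3, 0.088], [-10.5, 3.9, 0, 6, 0.088], [-16, 6, 0, 9, 0.088], [-21.5, 8, 0, 12, 0.088], [-27, 10, 0, 15, 0.088], [-32.5, 12.1, 0, 18.4, 0.088], [-36.7, 13.7, 0, 18.4, 0.088], [-36.7, 13.7, 0, 18.4, 0.088]]

```text
clock: 1.98
tool_pos: [0.5666, -0.0712, 0.2499]
orientation: [-180.0, -0.1, -177.5]
force: [-1.1, -1.0, -0.4]
opening: 0.0877
gripper_force: 0.0
```

```bash
python3 w.py '[0.564,-0.0704,0.1732]'
python3 - <<'E'
from h import *
o=ctrl.get_obs();s=ctrl.snapshot("wrist");s["obs"]=o;np.save("wrist.npy",s,allow_pickle=True);cv2.imwrite("pics/w1.png",s["frame"][...,::-1])
E
```

```text
tool delta [0.0024 0.001  0.0767]
1.975 [ 0.56661905 -0.07122578  0.24991421] [-1.79972165e+02 -1.17812981e-01 -1.77512715e+02] [-1.08167839 -0.98951158 -0.4043903 ]
```

View pics/w1.png

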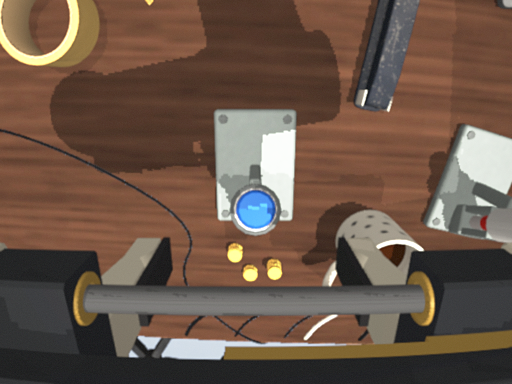

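The wrist view shows the blue knob at about (256,209), upright in the picture over the plate (215–295, 110–220); the fingers are clear. I'll use it for a second measurement.

```bash
python3 - <<'E'
from h import *
s=np.load("wrist.npy",allow_pickle=True).item();o=s["obs"]
v,u=np.mgrid[:384,:512];P,_=pts(s,np.c_[u.ravel(),v.ravel()],s["z_map"].ravel());W=toworld(s,P,o).reshape(384,512,3)
H,S,V=cv2.split(cv2.cvtColor(s["frame"],cv2.COLOR_RGB2HSV))
box=(u>200)&(u<310)&(v>100)&(v<235)&(s["z_map"]>0)
pl=box&(S<70)&(W[...,2]>.006)&(W[...,2]<.022);q=W[pl]
r=cv2.minAreaRect(q[:,:2].astype(np.float32));print("plate",r,q[:,2].mean())
b=box&(H>95)&(H<125)&(S>120)&(W[...,2]>.17);c,rad=cv2.minEnclosingCircle(W[b][:,:2].astype(np.float32));print("knob",c,rad,W[b].mean(0),W[b].max(0))
m=box&(W[...,2]>.115)&(W[...,2]<.14);print("collar",cv2.minAreaRect(W[m][:,:2].astype(np.float32)),W[m].mean(0))
E
```

```text
plate ((0.5706039667129517, -0.0705280750989914), (0.12978263199329376, 0.09042058140039444), 2.2917842864990234) 0.014193294162734347
knob (0.5582564473152161, -0.07099762558937073) 0.012523090466856956 [ 0.55831398 -0.07107211  0.18096386] [ 0.57015586 -0.05884385  0.18608581]
collar ((0.5794970989227295, -0.07016301155090332), (0.039370302110910416, 0.041445352137088776), 3.5223090648651123) [ 0.57944515 -0.07073275  0.12518338]
```

Call:
drive_effector:
  rows:
    - [[0.1, 0, 3, 0, 0.088], [0.2, 0, 5.5, 0, 0.07], [0.2, 0, 7, 0, 0.06], [0.2, 0, 7.7, 0, 0.05], [0.2, 0, 7.7, 0, 0.05], [0.2, 0, 7.7, 0, 0.05]]

```text
clock: 2.78
tool_pos: [0.5629, -0.0725, 0.1754]
orientation: [-180.0, 0.1, -177.6]
force: [0.1, -0.5, 0.3]
opening: 0.0505
gripper_force: 0.0
```

```bash
python3 w.py '[0.564,-0.0706,0.1732]'; python3 w.py
```

```text
tool delta [-0.0012  0.0019  0.0022]
2.775 [ 0.5629141  -0.07254617  0.17544023] [-1.79998964e+02  7.60886565e-02 -1.77610036e+02] [ 0.11643704 -0.48299762  0.25169815]
2.775 [ 0.5629141  -0.07254617  0.17544023] [-1.79998964e+02  7.60886565e-02 -1.77610036e+02] [ 0.11643704 -0.48299762  0.25169815]
```

To row units: 0.0015 m is 0.15, 0.002 m is 0.2.

Call:
drive_effector:
  rows:
    - [[0, 0.15, 0.2, 0, 0.05], [0, 0.15, 0.2, 0, 0.05], [0, 0.15, 0.2, 0, 0.05]]

```text
clock: 3.15
tool_pos: [0.5624, -0.0709, 0.1727]
orientation: [-180.0, 0.0, -177.6]
force: [-0.9, -0.8, -0.0]
opening: 0.0496
gripper_force: 0.0
```

```bash
python3 - <<'E'
from h import *
ps=[]
for i in range(4):
    o=ctrl.get_obs();ps.append(o["tool_pos"]);s=ctrl.snapshot("wrist")
print(np.array(ps).round(4))
cv2.imwrite("pics/w2.png",s["frame"][...,::-1])
v,u=np.mgrid[:384,:512];P,_=pts(s,np.c_[u.ravel(),v.ravel()],s["z_map"].ravel())
T=np.array(s["T_tool_cam"]);Q=(P@T[:3,:3].T+T[:3,3]).reshape(384,512,3)
H,S,V=cv2.split(cv2.cvtColor(s["frame"],cv2.COLOR_RGB2HSV))
b=(s["z_map"]>0)&(H>95)&(H<125)&(S>120)&(abs(Q[...,0])<.04)&(abs(Q[...,1])<.04)
print(b.sum(),Q[b].min(0),Q[b].max(0),cv2.minEnclosingCircle(Q[b][:,:2].astype(np.float32)))
E
```

```text
[[ 0.5624 -0.0709  0.1727]
 [ 0.5624 -0.0709  0.1727]
 [ 0.5624 -0.0709  0.1727]
 [ 0.5624 -0.0709  0.1726]]
1750 [ 0.00098887 -0.01269576 -0.05466805] [0.03209652 0.01276393 0.01181922] ((0.014943079091608524, 0.00016631277685519308), 0.01830090396106243)
```

View pics/w2.png

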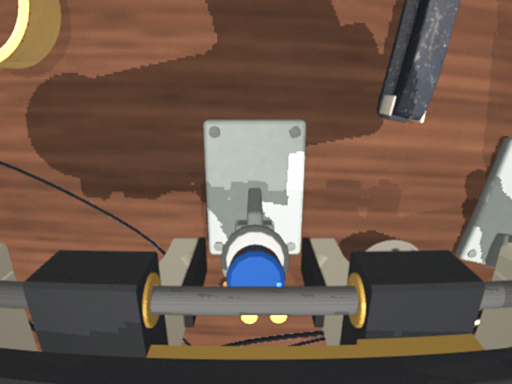

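The knob at about (256,270) sits centred between the fingers (tool y from −12.7 to +12.8 mm). Close.

To row units: -0.001 m is -0.1.

Call:
drive_effector:
  rows:
    - [[-0.1, 0, 0, 0, 0.04], [-0.1, 0, 0, 0, 0.03], [-0.1, 0, 0, 0, 0.02], [-0.1, 0, 0, 0, 0.02], [-0.1, 0, 0, 0, 0.02]]

```text
clock: 3.98
tool_pos: [0.5633, -0.0709, 0.1725]
orientation: [180.0, 0.0, -177.6]
force: [1.1, 0.7, 0.7]
opening: 0.0249
gripper_force: 30.0
```

```bash
python3 w.py
```

```text
3.975 [ 0.56334557 -0.07086075  0.17253088] [ 1.79993237e+02  1.88558000e-03 -1.77612497e+02] [1.10958221 0.72935027 0.72933796]
```

Call:
drive_effector:
  rows:
    - [[0.08, 0, -0.24, 0, 0.02], [0.16, 0, -0.47, 0, 0.02], [0.26, 0, -0.76, 0, 0.02], [0.39, 0, -1.13, 0, 0.02], [0.52, 0, -1.51, 0, 0.02], [0.65, 0, -1.89, 0, 0.02], [0.65, 0, -1.89, 0, 0.02], [0.65, 0, -1.89, 0, 0.02]]

```text
clock: 4.97
tool_pos: [0.5568, -0.0712, 0.1914]
orientation: [180.0, -0.0, -177.6]
force: [-0.1, 0.7, -1.5]
opening: 0.0255
gripper_force: 30.0
```

```bash
python3 - <<'E'
from h import *
o=ctrl.get_obs();print(o["tool_pos"],o["moment"])
s=ctrl.snapshot("scene");np.save("scene1.npy",s,allow_pickle=True)
cv2.imwrite("pics/s1.png",cv2.resize(s["frame"][90:230,200:330,::-1],None,fx=4,fy=4))
E
```

```text
[ 0.55677617 -0.07123066  0.19143008] [ 0.07497338 -0.07535963  0.02080046]
```

View pics/s1.png

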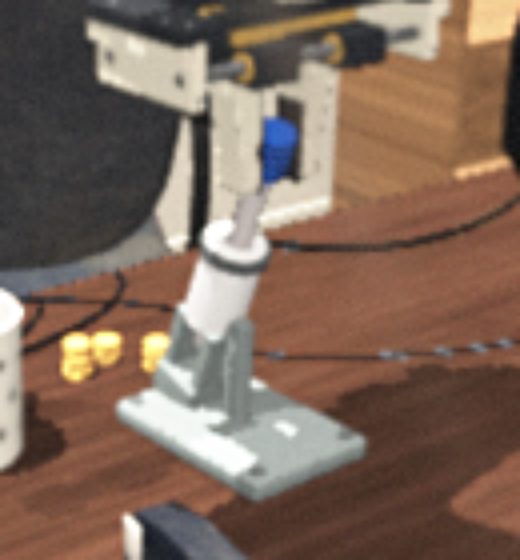

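The knob (crop 280,150) is gripped and the shaft has lengthened above the rim at (235,245). The plate lies flat, and the force is just the rod's weight. Continue another 40 mm.

Call:
drive_effector:
  rows:
    - [[0.13, 0, -0.38, 0, 0.02], [0.33, 0, -0.95, 0, 0.02], [0.52, 0, -1.51, 0, 0.02], [0.72, 0, -2.08, 0, 0.02], [0.91, 0, -2.65, 0, 0.02], [1.11, 0, -3.21, 0, 0.02], [1.24, 0, -3.59, 0, 0.02], [1.3, 0, -3.78, 0, 0.02]]

```text
clock: 6.02
tool_pos: [0.5438, -0.0718, 0.2296]
orientation: [180.0, 0.0, -177.6]
force: [-0.4, 0.5, -1.3]
opening: 0.0252
gripper_force: 30.0
```

Call:
drive_effector:
  rows:
    - [[0, 0, 0, 0, 0.02], [0, 0, 0, 0, 0.02], [0, 0, 0, 0, 0.02], [0, 0, 0, 0, 0.02]]

```text
clock: 6.52
tool_pos: [0.5439, -0.0718, 0.2291]
orientation: [-180.0, -0.0, -177.6]
force: [-0.3, -0.2, -1.8]
opening: 0.0252
gripper_force: 30.0
```

```bash
python3 - <<'E'
from h import *
o=ctrl.get_obs();print(o["tool_pos"],o["moment"])
s=ctrl.snapshot("scene");np.save("scene2.npy",s,allow_pickle=True)
cv2.imwrite("pics/s2.png",cv2.resize(s["frame"][80:220,200:330,::-1],None,fx=4,fy=4))
E
```

```text
[ 0.54385059 -0.07175612  0.22913226] [ 0.03371015  0.02114365 -0.01805819]
```

View pics/s2.png

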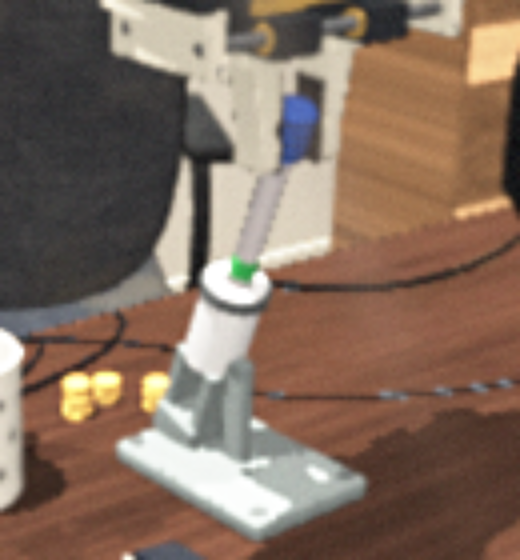

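```bash
python3 - <<'E'
from h import *
y=np.radians(2.4);A=np.array([.5708+.04*np.cos(y),-.0703+.04*np.sin(y),.032]);a=np.array([-np.sin(.3316)*np.cos(y),-np.sin(.3316)*np.sin(y),np.cos(.3316)])
for n in("scene","scene1","scene2"):
    s=np.load(n+".npy",allow_pickle=True).item()
    v,u=np.mgrid[:384,:512];P,_=pts(s,np.c_[u.ravel(),v.ravel()],s["z_map"].ravel());W=toworld(s,P).reshape(384,512,3)
    H,S,V=cv2.split(cv2.cvtColor(s["frame"],cv2.COLOR_RGB2HSV))
    box=(u>240)&(u<300)&(v>90)&(v<160)&(s["z_map"]>0)
    for c,lo,hi in(("blue",95,125),("green",45,85)):
        m=box&(H>lo)&(H<hi)&(S>110)
        if m.sum()<3: continue
        q=(W[m]-A);t=q@a;d=np.linalg.norm(q-t[:,None]*a,axis=1);k=d<.02
        print(n,c,k.sum(),"s pct",np.percentile(t[k],[2,10,50,90,98]).round(4),"v",v[m].min(),v[m].max(),"r",np.median(d[k]).round(4))
    m=(u>222)&(u<300)&(v>160)&(v<222)&(S<70)&(W[...,2]>.006)&(W[...,2]<.022);q=W[m];print(" plate mean",q.mean(0))
E
```

```text
scene blue 151 s pct [0.1323 0.1358 0.1514 0.1591 0.1598] v 127 142 r 0.0123
 plate mean [ 0.55979747 -0.06103187  0.01394023]
scene1 blue 108 s pct [0.1546 0.1578 0.1742 0.1794 0.1809] v 119 135 r 0.012
 plate mean [ 0.55876433 -0.06093536  0.01400153]
scene2 blue 84 s pct [0.1928 0.1975 0.2169 0.2195 0.2204] v 104 120 r 0.0111
scene2 green 21 s pct [0.1086 0.1092 0.1134 0.1169 0.1184] v 145 149 r 0.0077
 plate mean [ 0.55908018 -0.06076928  0.01406041]
```

The knob top has risen 60.6 mm, the green band's top is at 118 mm (58 + 60), the plate hasn't moved, and the side force is negligible.

```bash
python3 -c "
from plant import ctrl
print(ctrl.close_job())"
```

```text
the job is handed in; nothing more can be done
None
```

The blue rod is held in the gripper about 60 mm up its bore, with the green band showing and the red band still inside; the loader stayed flat and unmoved, and the job is handed in (no verdict was returned).

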